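Make up two art-kit orders at the stockroom packing desk

ROBOT

A 6-joint arm with a two-finger parallel gripper is mounted at the origin on the work surface. World frame = base frame: x ahead of the robot, y to its left, z up, the work surface at z = 0. Lengths are in m, angles in rad, forces in N, time in s.
With the tool pointing down it reaches from about 0.25 to 0.775 m from the base axis. Payload 4 kg.
Tool frame: the origin (TCP) lies on the centre line of the jaws, within the pads' length; the fingertips stand 25 mm ahead of it and the grasp point (between the pads) lies 6 mm ahead of it; z points along the fingers, y is the line along which they close (so a half turn about z gives the same grasp; the last joint's range is limited). The gripper opens to 94 mm and grips with 3 to 60 N. Pads are 16 mm wide; open, the fingers measure 119 mm over their backs; the gripper's body (75 mm by 177 mm) begins 78 mm behind the grasp point.
Start: joints at [1.184, 0.087, 1.371, -0, 1.684, -0.103], TCP at [0.154, 0.528, 0.231] pointing down, gripper open.
Joint ranges: [-3.1, 3.1], [-0.76, 2.03], [0.27, 2.55], [-1.08, 4.22], [0.17, 2.65], [-2.57, 2.57]. Speed limits (rad/s): [2.79, 2.79, 3.14, 3.14, 3.14, 3.14].

INTERFACE

Orientations are given as [roll, pitch, yaw] about the fixed x, y, z axes, in that order (R = Rz(yaw) Ry(pitch) Rx(roll)).
In Python, from bench import robot, imaging gives the robot as it stands. The module is installed in compiled form; this text tells all that it offers.
- The arm moves only by the tool drive_tool, never from a script. Its argument "series" is a list of rows, each a list of 3 entries, a list of its own where there are three numbers: the finger opening in m, from 0 to 0.094, then the shift along the tool's x, y, z in m, then the turn, a rotation vector about the tool's x, y, z in rad. A call has 1 to 5 rows; each row is the pose to reach, as a shift and turn from the pose commanded when the call began, along the tool's axes at that moment; what a row does not reach only later rows make up. A row lasts 1/8 s, in which the tool goes at most 62.5 mm and 10.7 degrees, less where a joint would pass 70% of its speed; a pose out of reach is approached as far as the arm can. A call with a gripper value outside its range is refused whole. The fingers move at their own pace and stop on an object; the grip force is fixed at half the most. Time passes only in rows, so rows that repeat a pose let the fingers close. It gives the time, the measured TCP pose, the force, the opening and the grip force at its end, in the units of the state.
- robot.get_obs(): the state, without advancing time (a new reading comes with each control period).
- imaging.snapshot(name): name is "side" or "top"; returns the picture (420x560x3 uint8, red, green, blue); there is no depth.
- imaging.get_calibration(name): a dict with "intrinsics" (3x3 intrinsics, pixels), "k1" (the pictures are not rectified: a ray, as slopes to the right and down, at radius r is drawn at 1 + k1 r^2 times it, then the intrinsics apply), "position" and "rotation" of the camera in the world. Camera axes: x right, y up, looking along -z (the intrinsics and any distortion apply to the point x, -y, -z); pixel columns grow to the right and rows downward; lengths in m; the calibration is good to about 2 mm. A picture is of the moment at which its call begins. get_calibration takes no time and is no camera call.
- robot.close_job(): hands the job in; it is judged then, once.
The state is a dict: "time": time; "joint_positions": joint angles; "qvel": joint speeds; "joint_torque": joint torques, N m; "tool_pos": TCP position; "ee_rot": TCP orientation; "wrist_force": force on the tool from outside, world axes, zero at the start; "wrist_torque": the same for the moment, N m; "width": finger opening in m; "finger_force": force on a finger pad.
Only numpy, scipy, OpenCV 4.12 (cv2) and the standard library are available. Lean on these libraries where they do the work, as an engineer would, in place of code of your own. Each camera call takes 0.05 s, during which the arm holds its last target. There are 200 camera calls.

TASK

Make up the two art-kit orders in their divided cartons, one item to a cell, each standing upright on the carton's floor: the red paint, the blue paint and the orange box of chalk go in the white three-cell carton, and the yellow paint and the glue bottle in the brown two-cell carton (which cell does not matter). Leave the green paint, the purple chalk and the tape dispenser standing where they are.

Things in the scene. Friction and masses are not known exactly. Their poses are not given: they have to be found in the camera images.
- red_paint: closed round plastic jar of poster paint with a red screw lid, red body and white label band; diameter 58 (lid and body alike), height 80, about 0.26 kg. Origin: centre of its underside, z up along the jar; its yaw means nothing. Sizes in mm.
- blue_paint: closed round plastic jar of poster paint with a blue screw lid, blue body and white label band; diameter 58 (lid and body alike), height 80, about 0.26 kg. Origin: centre of its underside, z up along the jar; its yaw means nothing. Sizes in mm.
- yellow_paint: closed round plastic jar of poster paint with a yellow screw lid, yellow body and white label band; diameter 58 (lid and body alike), height 80, about 0.26 kg. Origin: centre of its underside, z up along the jar; its yaw means nothing. Sizes in mm.
- green_paint: closed round plastic jar of poster paint with a green screw lid, green body and white label band; diameter 58 (lid and body alike), height 80, about 0.26 kg. Origin: centre of its underside, z up along the jar; its yaw means nothing. Not ordered: it stays where it is. Sizes in mm.
- orange_chalk: closed upright cardboard box of chalk, orange all over with a small white picture panel on its two wide sides; 36 along its x, 56 along its y, 92 high (z), about 0.16 kg. Origin: centre of its underside. Sizes in mm.
- purple_chalk: closed upright cardboard box of chalk, purple all over with a small white picture panel on its two wide sides; 36 along its x, 56 along its y, 92 high (z), about 0.16 kg. Origin: centre of its underside. Not ordered: it stays where it is. Sizes in mm.
- glue_bottle: closed white round glue bottle with a blue and white label band and an orange pointed nozzle cap; body diameter 48 and straight up to 74, then a shoulder and the cap (diameter 19, narrowing), 104 high in all, about 0.14 kg. Origin: centre of its underside, z up along the bottle; its yaw means nothing. Sizes in mm.
- white_carton: open white carton base with three square cells in one row along its own y axis; fixed to the desk. Outside 92 (x) by 268 (y), 36 high; walls and dividers 4 thick, floor 4 thick, dividers as high as the walls. Each cell is 84 by 84 inside; the cell centres lie at x = 0 and y = -88, 0 and +88 in its frame. Origin: centre of its underside on the desk, so the cell floors are 4 above it. Sizes in mm.
- brown_carton: open brown kraft carton base with two square cells in one row along its own y axis; fixed to the desk. Outside 92 (x) by 180 (y), 36 high; walls and dividers 4 thick, floor 4 thick, dividers as high as the walls. Each cell is 84 by 84 inside; the cell centres lie at x = 0 and y = -44 and +44 in its frame. Origin: centre of its underside on the desk, so the cell floors are 4 above it. Sizes in mm.
- tape_dispenser: heavy navy desk tape dispenser with a roll of tan tape; 150 along its x, 62 along its y, 104 high at the roll, 0.9 kg. Origin: centre of its underside. It only stands near the work and stays where it is. Sizes in mm.
Mind the look-alikes: they are no part of the job. Of the things that look like the blue_paint, take the one that is nearest to the robot's base at the start.

How it is judged:
By the outcome, as a careful person would: the job done as asked, in the order asked, and still so for the second after the job is handed in, with the robot touching nothing.
It also fails if it takes over 109 s, if anything falls off the work surface, if the arm or the gripper's body presses on something with over 40 N, if the wrist force passes 120 N, or if a joint passes its speed limit or range.

## Working session

There is one attempt and no reset: what is moved stays moved. The work goes in short steps, Python scripts to look and compute and a tool call to move; the robot and the scene stay as the last step left them, time stands still between calls to the robot, and variables do not carry over. Pictures are saved under pics/ and viewed, at most 14 in all, crops included, and the job is handed in when it is done.

Besides the shell and the picture viewer there is one more tool, called as name(argument=value, ...), one argument or row to a line, values as JSON. drive_tool: Moves the arm, as the interface text tells. Its arguments: {"type":"object","properties":{"series":{"type":"array"}},"required":["series"]}

```bash
mkdir -p pics
python3 - <<'E'
from bench import robot, imaging
import cv2,numpy as np
for n in("top","side"):
    im=imaging.snapshot(n); cv2.imwrite(f"pics/{n}0.png",cv2.resize(im[:,:,::-1],(784,588),interpolation=cv2.INTER_CUBIC))
    np.save(f"{n}0.npy",im)
    c=imaging.get_calibration(n); print(n,c)
o=robot.get_obs();print({k:np.round(v,3) for k,v in o.items()})
E
```

```text
top {'intrinsics': array([[464.9366821 ,   0.        , 279.29022397],
       [  0.        , 464.9366821 , 204.67256494],
       [  0.        ,   0.        ,   1.        ]]), 'k1': -0.10370788893918949, 'position': array([ 0.38474268, -0.04464672,  1.24467907]), 'rotation': array([ 0.1058242 ,  0.02568848, -1.56813627])}
side {'intrinsics': array([[426.1574515 ,   0.        , 277.47145367],
       [  0.        , 426.1574515 , 207.71554643],
       [  0.        ,   0.        ,   1.        ]]), 'k1': -0.08335899895442872, 'position': array([ 0.03011348, -0.77781172,  0.96383306]), 'rotation': array([ 0.77177389, -0.01439966, -0.55125046])}
{'time': np.float64(0.1), 'joint_positions': array([ 1.184,  0.088,  1.372, -0.   ,  1.684, -0.103]), 'qvel': array([ 0.   , -0.002, -0.003, -0.002, -0.   ,  0.001]), 'joint_torque': array([ 2.0000e-03, -3.4125e+01, -3.0330e+01,  7.2000e-02,  3.0000e-02,
       -0.0000e+00]), 'tool_pos': array([0.154, 0.528, 0.229]), 'ee_rot': array([-3.14 , -0.   ,  2.858]), 'wrist_force': array([-0.734,  0.85 ,  0.584]), 'wrist_torque': array([ 0.02 ,  0.012, -0.028]), 'finger_force': np.float64(0.0), 'width': np.float64(0.094)}
```

View pics/top0.png

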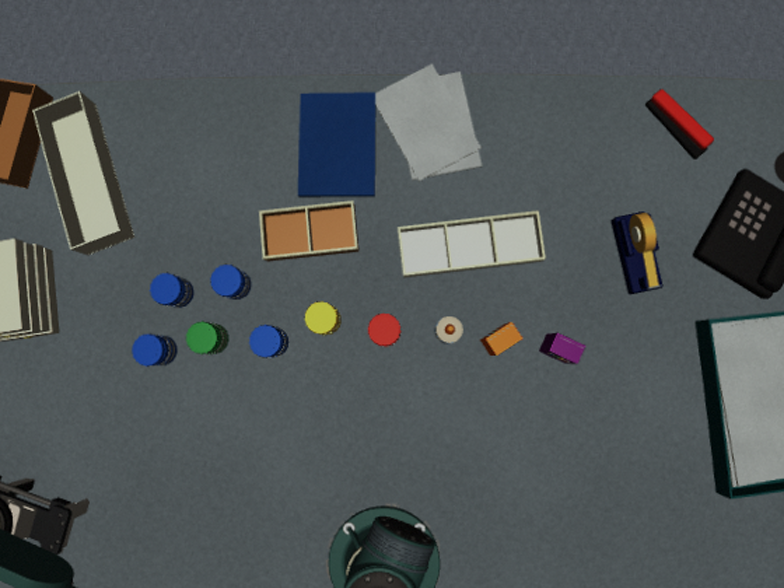

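View pics/side0.png

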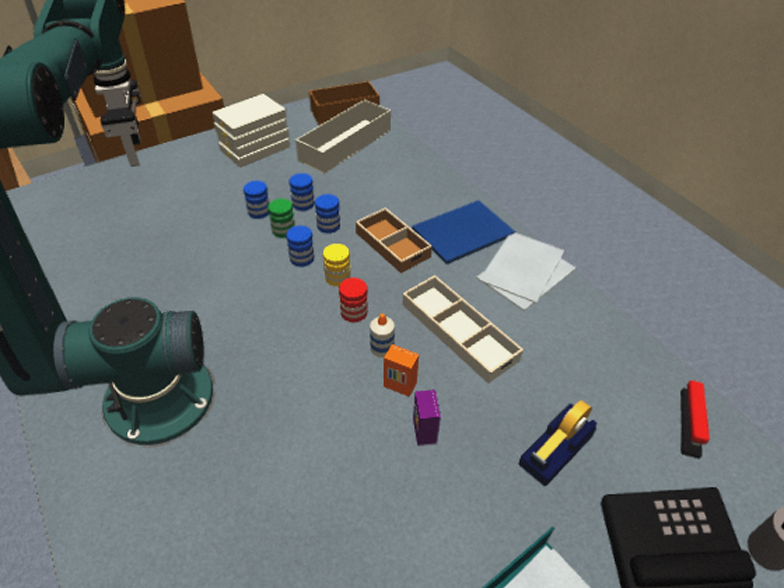

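The top view shows, in enlarged pixels, the nearest blue jar at (267,341), yellow at (321,318), red at (384,330), glue at (450,329), orange chalk at (502,338), brown carton at (309,230) and white carton at (471,243). I'll enlarge that part.

```bash
python3 - <<'E'
import cv2,numpy as np
im=np.load("top0.npy")[135:270,165:431,::-1]
b=cv2.resize(im,None,fx=3,fy=3,interpolation=cv2.INTER_CUBIC)
b=cv2.convertScaleAbs(b,alpha=1.4)
cv2.imwrite("pics/crop0.png",b);print(b.shape)
E
cat > h.py <<'E'
import numpy as np,cv2
from bench import imaging
from scipy.spatial.transform import Rotation as R
def world(cam,u,v,z):
    c=imaging.get_calibration(cam);K=c["intrinsics"]
    d=cv2.undistortPoints(np.array([[[u,v]]],float),K,np.array([c["k1"],0,0,0,0]))[0,0]
    w=R.from_euler("xyz",c["rotation"]).apply([d[0],-d[1],-1]);p=c["position"]
    return p+w*(z-p[2])/w[2]
E
```

```text
(405, 798, 3)
```

View pics/crop0.png

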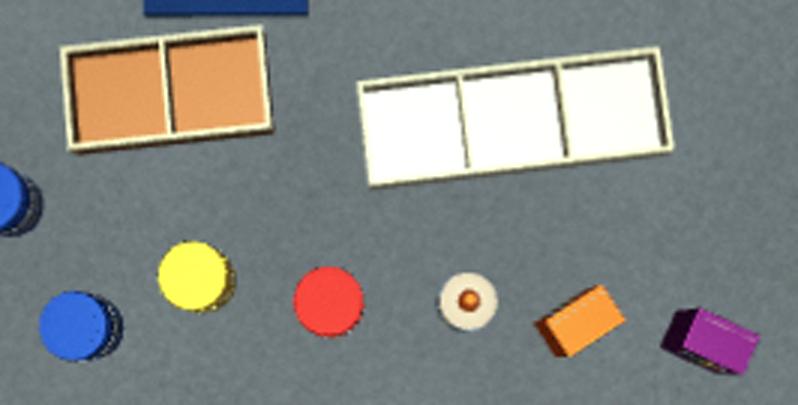

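The crop (3x, offset 165,135) shows blue lid (74,326), yellow (193,275), red (329,300), glue body centre (468,301). The chalk top corners are (547,318), (601,286), (626,320), (570,356). The brown rim corners are (60,47), (262,26), (273,131), (70,152), and the white ones (357,82), (658,48), (673,152), (369,186).

```bash
cat > p.py <<'E'
from h import *
g=lambda x,y,z:world("top",(x+.5)/3-.5+165,(y+.5)/3-.5+135,z)
pts={"blue":(74,326,.08),"yel":(193,275,.08),"red":(329,300,.08),"glue":(468,301,.074),"gluecap":(469,300,.104)}
for k,v in pts.items(): print(k,g(*v)[:2].round(4))
def quad(n,c,z,offs):
    q=np.array([g(x,y,z)[:2] for x,y in c]);m=q.mean(0)
    d=(q[0]+q[3]-q[1]-q[2])/2 ; e=(q[0]+q[1]-q[2]-q[3])/2
    print(n,m.round(4),"d",np.hypot(*d).round(4),np.degrees(np.arctan2(d[1],d[0])).round(1),"e",np.hypot(*e).round(4),np.degrees(np.arctan2(e[1],e[0])).round(1))
    for o in offs: print("  cell",(m+o*d/np.hypot(*d)).round(4))
quad("chalk",[(547,318),(601,286),(626,320),(570,356)],.092,[])
quad("purple",[(700,310),(758,338),(742,374),(684,344)],.092,[])
quad("brown",[(60,47),(262,26),(273,131),(70,152)],.036,[.044,-.044])
quad("white",[(357,82),(658,48),(673,152),(369,186)],.036,[.088,0,-.088])
E
python3 p.py
```

```text
blue [0.4104 0.2123]
yel [0.4536 0.1121]
red [ 0.4329 -0.0022]
glue [ 0.4324 -0.1185]
gluecap [ 0.432  -0.1174]
chalk [ 0.416  -0.2145] d 0.0536 121.4 e 0.0354 33.3
purple [ 0.3981 -0.326 ] d 0.0535 63.3 e 0.0319 -25.8
brown [0.6211 0.1447] d 0.1812 95.7 e 0.0952 6.7
  cell [0.6167 0.1885]
  cell [0.6255 0.1009]
white [ 0.5955 -0.1629] d 0.2678 96.5 e 0.0932 6.6
  cell [ 0.5855 -0.0754]
  cell [ 0.5955 -0.1629]
  cell [ 0.6054 -0.2503]
```

```bash
cat > go.py <<'E'
# python3 go.py x y z yangle(deg of tool y in world) [...more waypoints of 4]: shift/turn from the present pose, cumulative
import sys
from h import *
from bench import robot
o=robot.get_obs();T=R.from_euler("xyz",o["ee_rot"]);p=np.array(o["tool_pos"])
y=T.as_matrix()[:,1];print("t",round(float(o["time"]),2),"pos",p.round(4),"yang",np.degrees(np.arctan2(y[1],y[0])).round(2),"w",round(float(o["width"]),4),"F",np.round(o["wrist_force"],1))
a=list(map(float,sys.argv[1:]))
for i in range(0,len(a),4):
    G=R.from_euler("xyz",[np.pi,0,np.radians(a[i+3]+90)])
    print("shift",T.inv().apply(np.array(a[i:i+3])-p).round(4),"turn",(T.inv()*G).as_rotvec().round(4))
E
python3 go.py .4104 .2123 .2 6.6
```

```text
t 0.1 pos [0.1539 0.5276 0.2294] yang 73.74 w 0.094 F [-0.7  0.9  0.6]
shift [-0.3346 -0.2308  0.0298] turn [-1.9000e-03  1.0000e-03  1.1718e+00]
```

drive_tool(
  series=[
    [0.094, [-0.048, -0.033, 0.004], [0, 0, 0.168]],
    [0.094, [-0.096, -0.066, 0.008], [0, 0, 0.336]],
    [0.094, [-0.144, -0.099, 0.012], [0, 0, 0.504]],
    [0.094, [-0.192, -0.132, 0.016], [0, 0, 0.672]],
    [0.094, [-0.24, -0.165, 0.02], [0, 0, 0.84]],
  ],
)

```text
time: 0.72
tool_pos: [0.3388, 0.3007, 0.21]
ee_rot: [-3.141, 0.0, 2.013]
wrist_force: [0.9, -0.5, -0.3]
width: 0.0939
finger_force: 0.0
```

```bash
python3 go.py .4104 .2123 .2 6.6 .4104 .2123 .065 6.6
```

```text
t 0.72 pos [0.3388 0.3007 0.21  ] yang 25.32 w 0.0939 F [ 0.9 -0.5 -0.3]
shift [-0.1105  0.0269  0.01  ] turn [-2.000e-04  1.000e-04  3.267e-01]
shift [-0.1105  0.0269  0.145 ] turn [-2.000e-04  1.000e-04  3.267e-01]
```

drive_tool(
  series=[
    [0.094, [-0.055, 0.0135, 0.005], [0, 0, 0.165]],
    [0.094, [-0.1105, 0.027, 0.01], [0, 0, 0.327]],
    [0.094, [-0.1105, 0.027, 0.01], [0, 0, 0.327]],
  ],
)

```text
time: 1.1
tool_pos: [0.4116, 0.2114, 0.1993]
ee_rot: [-3.14, 0.001, 1.684]
wrist_force: [-0.3, 0.6, -0.6]
width: 0.0939
finger_force: 0.0
```

```bash
python3 - <<'E'
from bench import imaging
import cv2
im=imaging.snapshot("side")[110:220,140:330,::-1]
cv2.imwrite("pics/s1.png",cv2.resize(im,None,fx=4,fy=4,interpolation=cv2.INTER_CUBIC))
E
python3 go.py .4104 .2123 .065 6.6
```

```text
t 1.15 pos [0.4106 0.2131 0.1997] yang 6.7 w 0.0938 F [-0.2  1.   0. ]
shift [-8.000e-04 -1.000e-04  1.347e-01] turn [-0.002  -0.0001  0.0018]
```

View pics/s1.png

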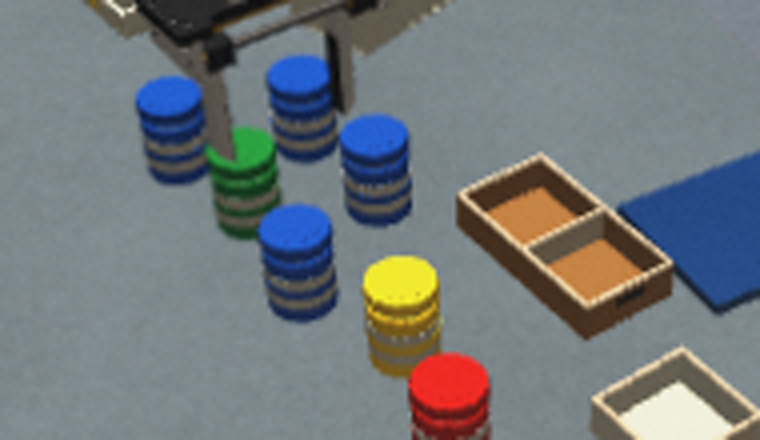

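The four blue jars, the green one and the empty brown cells are visible. The gripper is above the nearest blue jar (296,227 in the crop). I'm going down.

drive_tool(
  series=[
    [0.094, [0, 0, 0.05], [0, 0, 0]],
    [0.094, [0, 0, 0.1], [0, 0, 0]],
    [0.094, [0, 0, 0.134], [0, 0, 0]],
    [0.094, [0, 0, 0.134], [0, 0, 0]],
    [0.04, [0, 0, 0.134], [0, 0, 0]],
  ],
)

```text
time: 1.78
tool_pos: [0.4108, 0.2157, 0.0681]
ee_rot: [3.139, -0.001, 1.693]
wrist_force: [-0.1, 0.3, -0.1]
width: 0.0875
finger_force: 0.0
```

drive_tool(
  series=[
    [0.04, [0, 0, 0], [0, 0, 0]],
    [0.04, [0, 0, 0], [0, 0, 0]],
    [0.04, [0, 0, 0], [0, 0, 0]],
    [0.04, [0, 0, 0], [0, 0, 0]],
  ],
)

```text
time: 2.28
tool_pos: [0.411, 0.2146, 0.0673]
ee_rot: [3.14, -0.001, 1.691]
wrist_force: [0.5, 1.2, 3.1]
width: 0.0575
finger_force: 30.0
```

```bash
python3 go.py .5855 -.0754 .22 6.6 .5855 -.0754 .070 6.6
```

```text
t 2.27 pos [0.411  0.2146 0.0673] yang 6.86 w 0.0575 F [0.5 1.2 3.1]
shift [-0.3087  0.1389 -0.1526] turn [ 0.0017 -0.0006  0.0046]
shift [-0.3088  0.1386 -0.0026] turn [ 0.0017 -0.0006  0.0046]
```

drive_tool(
  series=[
    [0.04, [0, 0, -0.04], [0, 0, 0]],
    [0.04, [0, 0, -0.09], [0, 0, 0]],
    [0.04, [-0.04, 0.018, -0.125], [0, 0, 0]],
    [0.04, [-0.09, 0.0405, -0.13], [0, 0, 0]],
    [0.04, [-0.14, 0.063, -0.13], [0, 0, 0]],
  ],
)

```text
time: 2.9
tool_pos: [0.4903, 0.0818, 0.1969]
ee_rot: [3.141, -0.0, 1.692]
wrist_force: [1.1, 0.7, -3.3]
width: 0.0574
finger_force: 30.0
```

drive_tool(
  series=[
    [0.04, [-0.05, 0.0225, 0], [0, 0, 0]],
    [0.04, [-0.1, 0.045, 0], [0, 0, 0]],
    [0.04, [-0.145, 0.065, 0], [0, 0, 0]],
    [0.04, [-0.169, 0.076, 0], [0, 0, 0]],
    [0.04, [-0.169, 0.076, 0], [0, 0, 0]],
  ],
)

```text
time: 3.52
tool_pos: [0.5851, -0.0774, 0.1945]
ee_rot: [-3.138, -0.001, 1.688]
wrist_force: [0.1, 0.2, -3.2]
width: 0.0574
finger_force: 30.0
```

```bash
python3 go.py .5855 -.0754 .0725 6.6
```

```text
t 3.52 pos [ 0.5851 -0.0774  0.1945] yang 6.7 w 0.0574 F [ 0.1  0.2 -3.2]
shift [0.0018 0.001  0.122 ] turn [-0.0032 -0.0012  0.0018]
```

drive_tool(
  series=[
    [0.04, [0.001, 0.001, 0.05], [0, 0, 0]],
    [0.04, [0.001, 0.001, 0.095], [0, 0, 0]],
    [0.04, [0.001, 0.001, 0.112], [0, 0, 0]],
    [0.04, [0.001, 0.001, 0.12], [0, 0, 0]],
    [0.04, [0.001, 0.001, 0.12], [0, 0, 0]],
  ],
)

```text
time: 4.15
tool_pos: [0.5868, -0.0743, 0.0776]
ee_rot: [3.14, 0.0, 1.691]
wrist_force: [0.3, -0.3, -3.0]
width: 0.0577
finger_force: 30.0
```

```bash
python3 go.py .5855 -.0754 .0713 6.6
```

```text
t 4.15 pos [ 0.5868 -0.0743  0.0776] yang 6.9 w 0.0577 F [ 0.3 -0.3 -3. ]
shift [-0.0009 -0.0015  0.0063] turn [0.0017 0.0004 0.0053]
```

Down the last 6 mm, then release and rise.

drive_tool(
  series=[
    [0.04, [0, 0, 0.003], [0, 0, 0]],
    [0.04, [0, 0, 0.006], [0, 0, 0]],
    [0.04, [0, 0, 0.006], [0, 0, 0]],
    [0.09, [0, 0, 0.006], [0, 0, 0]],
    [0.09, [0, 0, 0.006], [0, 0, 0]],
  ],
)

```text
time: 4.78
tool_pos: [0.5864, -0.0747, 0.0709]
ee_rot: [3.141, 0.0, 1.691]
wrist_force: [0.2, -0.1, -0.2]
width: 0.074
finger_force: 0.0
```

drive_tool(
  series=[
    [0.09, [0, 0, 0], [0, 0, 0]],
    [0.09, [0, 0, 0], [0, 0, 0]],
    [0.09, [0, 0, -0.05], [0, 0, 0]],
    [0.09, [0, 0, -0.1], [0, 0, 0]],
    [0.09, [0, 0, -0.13], [0, 0, 0]],
  ],
)

```text
time: 5.4
tool_pos: [0.587, -0.0747, 0.2039]
ee_rot: [3.138, 0.001, 1.691]
wrist_force: [0.7, 0.0, -0.2]
width: 0.09
finger_force: 0.0
```

```bash
python3 go.py .4329 -.0022 .2 6.6  .4329 -.0022 .065 6.6
python3 - <<'E'
from bench import imaging
import cv2
im=imaging.snapshot("side")[130:330,190:450,::-1]
cv2.imwrite("pics/s2.png",cv2.resize(im,None,fx=3,fy=3,interpolation=cv2.INTER_CUBIC))
E
```

```text
t 5.4 pos [ 0.587  -0.0747  0.2039] yang 6.88 w 0.09 F [ 0.7  0.  -0.2]
shift [ 0.0905 -0.1443  0.0032] turn [0.0041 0.0013 0.0048]
shift [ 0.0907 -0.1449  0.1382] turn [0.0041 0.0013 0.0048]
```

View pics/s2.png

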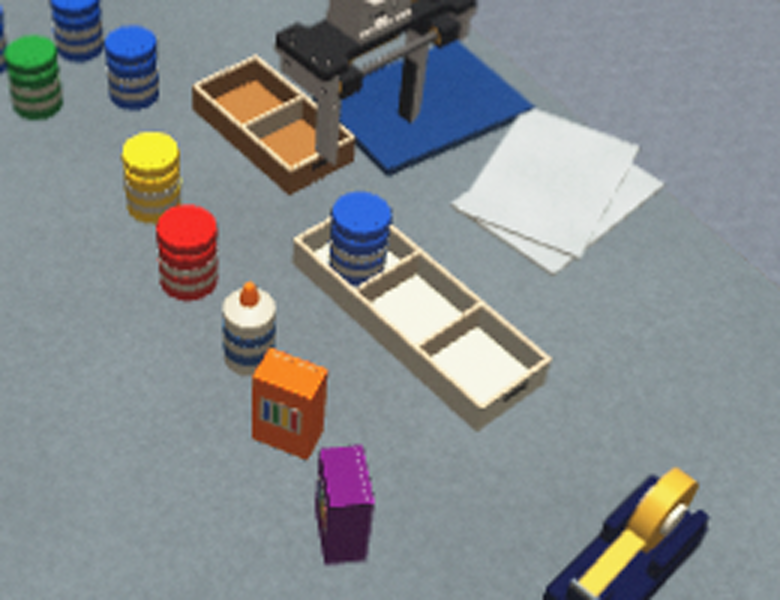

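The blue jar (360,235 in the crop) stands upright in the first white cell. Red is next.

drive_tool(
  series=[
    [0.094, [0.03, -0.048, 0], [0, 0, 0]],
    [0.094, [0.06, -0.096, 0], [0, 0, 0]],
    [0.094, [0.0905, -0.1445, 0.003], [0, 0, 0]],
    [0.094, [0.0905, -0.1445, 0.02], [0, 0, 0]],
    [0.094, [0.0905, -0.1445, 0.07], [0, 0, 0]],
  ],
)

```text
time: 6.08
tool_pos: [0.4343, -0.0024, 0.1319]
ee_rot: [3.133, 0.002, 1.691]
wrist_force: [0.9, 0.3, -0.7]
width: 0.094
finger_force: 0.0
```

```bash
python3 go.py .4329 -.0022 .065 6.6
```

```text
t 6.08 pos [ 0.4343 -0.0024  0.1319] yang 6.9 w 0.094 F [ 0.9  0.3 -0.7]
shift [ 0.0005 -0.0019  0.0668] turn [0.0081 0.0023 0.0052]
```

drive_tool(
  series=[
    [0.094, [0, -0.001, 0.045], [0.005, 0.001, 0.004]],
    [0.094, [0, -0.001, 0.066], [0.005, 0.001, 0.004]],
    [0.04, [0, -0.001, 0.066], [0.005, 0.001, 0.004]],
    [0.04, [0, -0.001, 0.066], [0.005, 0.001, 0.004]],
    [0.04, [0, -0.001, 0.066], [0.005, 0.001, 0.004]],
  ],
)

```text
time: 6.7
tool_pos: [0.4322, -0.0024, 0.0658]
ee_rot: [-3.139, -0.0, 1.687]
wrist_force: [-0.1, 0.3, 0.6]
width: 0.0672
finger_force: 0.0
```

drive_tool(
  series=[
    [0.04, [0, 0, 0], [0, 0, 0]],
    [0.04, [0, 0, 0], [0, 0, 0]],
    [0.04, [0, 0, 0], [0, 0, 0]],
  ],
)

```text
time: 7.08
tool_pos: [0.4322, -0.0023, 0.0657]
ee_rot: [-3.14, -0.0, 1.687]
wrist_force: [1.6, -0.7, 3.5]
width: 0.0575
finger_force: 30.0
```

```bash
python3 go.py .5955 -.1629 .2 6.6
```

```text
t 7.08 pos [ 0.4322 -0.0023  0.0657] yang 6.65 w 0.0575 F [ 1.6 -0.7  3.5]
shift [-0.1784  0.1434 -0.1346] turn [-0.0015 -0.0003  0.0008]
```

drive_tool(
  series=[
    [0.04, [0, 0, -0.04], [0, 0, 0]],
    [0.04, [0, 0, -0.09], [0, 0, 0]],
    [0.04, [-0.03, 0.024, -0.13], [0, 0, 0]],
    [0.04, [-0.07, 0.056, -0.135], [0, 0, 0]],
    [0.04, [-0.115, 0.092, -0.135], [0, 0, 0]],
  ],
)

```text
time: 7.7
tool_pos: [0.5367, -0.1063, 0.1991]
ee_rot: [-3.136, -0.002, 1.688]
wrist_force: [1.7, 0.9, -3.0]
width: 0.0577
finger_force: 30.0
```

drive_tool(
  series=[
    [0.04, [-0.042, 0.034, 0], [0, 0, 0]],
    [0.04, [-0.0635, 0.0515, 0], [0, 0, 0]],
    [0.04, [-0.0635, 0.0515, 0.01], [0, 0, 0]],
    [0.04, [-0.0635, 0.0515, 0.06], [0, 0, 0]],
    [0.04, [-0.0635, 0.0515, 0.1], [0, 0, 0]],
  ],
)

```text
time: 8.32
tool_pos: [0.592, -0.1612, 0.0954]
ee_rot: [-3.133, -0.004, 1.688]
wrist_force: [-0.5, 0.3, -2.9]
width: 0.0577
finger_force: 30.0
```

drive_tool(
  series=[
    [0.04, [0, 0, 0.015], [0, 0, 0]],
    [0.04, [0, 0, 0.024], [0, 0, 0]],
    [0.04, [0, 0, 0.024], [0, 0, 0]],
  ],
)

```text
time: 8.7
tool_pos: [0.5944, -0.1627, 0.0754]
ee_rot: [-3.138, -0.001, 1.687]
wrist_force: [0.7, 0.3, -3.3]
width: 0.0575
finger_force: 30.0
```

```bash
python3 go.py .5955 -.1629 .0697 6.6
```

```text
t 8.7 pos [ 0.5944 -0.1627  0.0754] yang 6.67 w 0.0575 F [ 0.7  0.3 -3.3]
shift [-0.0004  0.0011  0.0057] turn [-0.0041 -0.0007  0.0011]
```

drive_tool(
  series=[
    [0.04, [0, 0, 0.003], [0, 0, 0]],
    [0.04, [0, 0, 0.0055], [0, 0, 0]],
    [0.04, [0, 0, 0.0055], [0, 0, 0]],
    [0.09, [0, 0, 0.0055], [0, 0, 0]],
    [0.09, [0, 0, 0.0055], [0, 0, 0]],
  ],
)

```text
time: 9.32
tool_pos: [0.5946, -0.163, 0.0699]
ee_rot: [-3.138, -0.0, 1.687]
wrist_force: [0.1, -0.2, 0.5]
width: 0.0742
finger_force: 0.0
```

drive_tool(
  series=[
    [0.09, [0, 0, 0], [0, 0, 0]],
    [0.09, [0, 0, 0], [0, 0, 0]],
    [0.09, [0, 0, -0.05], [0, 0, 0]],
    [0.09, [0, 0, -0.1], [0, 0, 0]],
    [0.09, [0, 0, -0.14], [0, 0, 0]],
  ],
)

```text
time: 9.95
tool_pos: [0.5952, -0.163, 0.2116]
ee_rot: [-3.139, -0.0, 1.687]
wrist_force: [0.1, -0.8, -0.6]
width: 0.0903
finger_force: 0.0
```

```bash
python3 go.py .416 -.2145 .21 32.3
```

```text
t 9.95 pos [ 0.5952 -0.163   0.2116] yang 6.65 w 0.0903 F [ 0.1 -0.8 -0.6]
shift [-0.0304 -0.1839  0.0021] turn [-0.003  -0.0008 -0.4477]
```

drive_tool(
  series=[
    [0.09, [-0.008, -0.046, 0], [0, 0, -0.112]],
    [0.09, [-0.015, -0.092, 0], [0, 0, -0.224]],
    [0.09, [-0.023, -0.138, 0], [0, 0, -0.336]],
    [0.09, [-0.0304, -0.184, 0.002], [0, 0, -0.448]],
    [0.09, [-0.0304, -0.184, 0.02], [0, 0, -0.448]],
  ],
)

```text
time: 10.58
tool_pos: [0.4145, -0.2155, 0.1915]
ee_rot: [-3.139, 0.001, 2.132]
wrist_force: [1.2, -0.8, 0.1]
width: 0.0902
finger_force: 0.0
```

```bash
python3 go.py .416 -.2145 .075 32.3
```

```text
t 10.57 pos [ 0.4145 -0.2155  0.1915] yang 32.13 w 0.0902 F [ 1.2 -0.8  0.1]
shift [0.0002 0.0021 0.1165] turn [-0.0025  0.0012 -0.003 ]
```

drive_tool(
  series=[
    [0.09, [0, 0.001, 0.05], [0, 0, 0]],
    [0.09, [0, 0.001, 0.1], [0, 0, 0]],
    [0.09, [0, 0.001, 0.1165], [0, 0, 0]],
    [0.02, [0, 0.001, 0.1165], [0, 0, 0]],
    [0.02, [0, 0.001, 0.1165], [0, 0, 0]],
  ],
)

```text
time: 11.2
tool_pos: [0.4174, -0.2146, 0.0755]
ee_rot: [-3.139, 0.0, 2.135]
wrist_force: [0.8, -0.9, 0.5]
width: 0.0737
finger_force: 0.0
```

drive_tool(
  series=[
    [0.02, [0, 0, 0], [0, 0, 0]],
    [0.02, [0, 0, 0], [0, 0, 0]],
    [0.02, [0, 0, 0], [0, 0, 0]],
    [0.02, [0, 0, 0], [0, 0, 0]],
    [0.02, [0, 0, 0], [0, 0, 0]],
  ],
)

```text
time: 11.82
tool_pos: [0.416, -0.2138, 0.0738]
ee_rot: [-3.138, -0.003, 2.135]
wrist_force: [-0.2, 0.3, 1.8]
width: 0.0364
finger_force: 30.0
```

```bash
python3 go.py .6054 -.2503 .205 6.6
```

```text
t 11.82 pos [ 0.416  -0.2138  0.0738] yang 32.32 w 0.0364 F [-0.2  0.3  1.8]
shift [-0.1318  0.1401 -0.1321] turn [-0.004  -0.002   0.4488]
```

drive_tool(
  series=[
    [0.02, [0, 0, -0.04], [0, 0, 0]],
    [0.02, [0, 0, -0.09], [0, 0, 0]],
    [0.02, [-0.03, 0.032, -0.13], [0, 0, 0]],
    [0.02, [-0.07, 0.0745, -0.132], [0, 0, 0]],
    [0.02, [-0.11, 0.117, -0.132], [0, 0, 0]],
  ],
)

```text
time: 12.45
tool_pos: [0.5757, -0.2448, 0.2051]
ee_rot: [-3.138, -0.002, 2.134]
wrist_force: [0.4, -0.4, -1.9]
width: 0.036
finger_force: 29.9
```

drive_tool(
  series=[
    [0.02, [-0.012, 0.012, 0], [0, 0, 0.15]],
    [0.02, [-0.022, 0.023, 0], [0, 0, 0.3]],
    [0.02, [-0.022, 0.023, 0], [0, 0, 0.449]],
    [0.02, [-0.022, 0.023, 0.04], [0, 0, 0.449]],
    [0.02, [-0.022, 0.023, 0.08], [0, 0, 0.449]],
  ],
)

```text
time: 13.08
tool_pos: [0.6048, -0.2506, 0.1228]
ee_rot: [-3.136, -0.001, 1.686]
wrist_force: [-0.0, 0.3, -2.2]
width: 0.0359
finger_force: 29.9
```

```bash
python3 go.py .6054 -.2503 .0778 6.6
```

```text
t 13.07 pos [ 0.6048 -0.2506  0.1228] yang 6.59 w 0.0359 F [-0.   0.3 -2.2]
shift [0.0002 0.0009 0.045 ] turn [-0.0055 -0.001  -0.0002]
```

drive_tool(
  series=[
    [0.02, [0, 0, 0.025], [-0.004, 0, 0]],
    [0.02, [0, 0, 0.038], [-0.004, 0, 0]],
    [0.02, [0, 0, 0.038], [-0.004, 0, 0]],
  ],
)

```text
time: 13.45
tool_pos: [0.604, -0.2502, 0.0849]
ee_rot: [-3.138, -0.003, 1.686]
wrist_force: [-1.2, 0.3, -1.6]
width: 0.0355
finger_force: 29.9
```

```bash
python3 go.py .6054 -.2503 .0778 6.6
```

```text
t 13.45 pos [ 0.604  -0.2502  0.0849] yang 6.59 w 0.0355 F [-1.2  0.3 -1.6]
shift [-0.0003  0.0014  0.0071] turn [-0.0036 -0.0027 -0.0002]
```

drive_tool(
  series=[
    [0.02, [0, 0, 0.0035], [0, 0, 0]],
    [0.02, [0, 0, 0.007], [0, 0, 0]],
    [0.02, [0, 0, 0.007], [0, 0, 0]],
    [0.08, [0, 0, 0.007], [0, 0, 0]],
    [0.08, [0, 0, 0.007], [0, 0, 0]],
  ],
)

```text
time: 14.08
tool_pos: [0.6052, -0.2508, 0.0804]
ee_rot: [3.141, -0.0, 1.686]
wrist_force: [1.1, -0.4, 1.3]
width: 0.0519
finger_force: 0.0
```

drive_tool(
  series=[
    [0.08, [0, 0, 0], [0, 0, 0]],
    [0.08, [0, 0, 0], [0, 0, 0]],
    [0.08, [0, 0, -0.05], [0, 0, 0]],
    [0.08, [0, 0, -0.1], [0, 0, 0]],
    [0.08, [0, 0, -0.15], [0, 0, 0]],
  ],
)

```text
time: 14.7
tool_pos: [0.6047, -0.2506, 0.231]
ee_rot: [-3.141, -0.001, 1.686]
wrist_force: [0.8, -0.8, -1.0]
width: 0.0794
finger_force: 0.0
```

```bash
python3 go.py .4536 .1121 .225 6.6;python3 - <<'E'
from bench import imaging
import cv2
im=imaging.snapshot("side")[130:330,190:450,::-1]
cv2.imwrite("pics/s3.png",cv2.resize(im,None,fx=3,fy=3,interpolation=cv2.INTER_CUBIC))
E
```

```text
t 14.7 pos [ 0.6047 -0.2506  0.231 ] yang 6.59 w 0.0794 F [ 0.8 -0.8 -1. ]
shift [ 0.3776 -0.1085  0.0065] turn [-0.001  -0.0011 -0.0002]
```

View pics/s3.png

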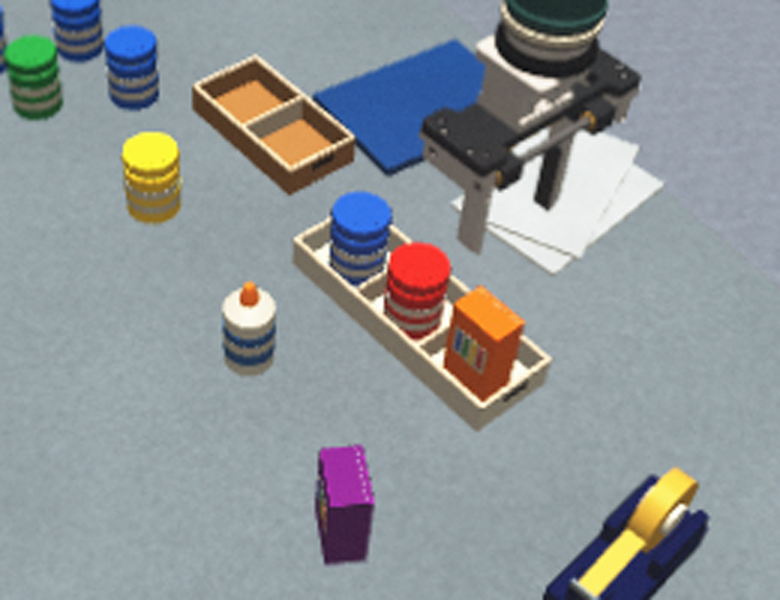

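The white carton is filled: blue (360,235), red (418,290) and chalk (485,340), all upright. Glue is next, at (0.432,-0.118).

drive_tool(
  series=[
    [0.08, [0.038, -0.039, 0], [0, 0, 0]],
    [0.08, [0.076, -0.078, 0], [0, 0, 0]],
    [0.08, [0.114, -0.117, 0], [0, 0, 0]],
    [0.08, [0.1515, -0.1565, 0.021], [0, 0, 0]],
    [0.08, [0.1515, -0.1565, 0.021], [0, 0, 0]],
  ],
)

```text
time: 15.38
tool_pos: [0.4272, -0.1152, 0.2049]
ee_rot: [-3.134, -0.005, 1.687]
wrist_force: [0.3, -0.1, -0.2]
width: 0.0799
finger_force: 0.0
```

```bash
python3 go.py .432 -.118 .065 6.6
```

```text
t 15.38 pos [ 0.4272 -0.1152  0.2049] yang 6.69 w 0.0799 F [ 0.3 -0.1 -0.2]
shift [-0.004   0.0055  0.1399] turn [-0.0076 -0.005   0.0015]
```

drive_tool(
  series=[
    [0.08, [-0.001, 0.001, 0.05], [0, 0, 0]],
    [0.08, [-0.001, 0.001, 0.1], [0, 0, 0]],
    [0.08, [-0.001, 0.001, 0.143], [0, 0, 0]],
    [0.08, [-0.001, 0.001, 0.143], [0, 0, 0]],
    [0.03, [-0.001, 0.001, 0.143], [0, 0, 0]],
  ],
)

```text
time: 16.0
tool_pos: [0.4348, -0.1198, 0.0679]
ee_rot: [3.139, 0.001, 1.686]
wrist_force: [0.7, -0.4, 0.2]
width: 0.0735
finger_force: 0.0
```

drive_tool(
  series=[
    [0.03, [0, 0, 0], [0, 0, 0]],
    [0.03, [0, 0, 0], [0, 0, 0]],
    [0.03, [0, 0, 0], [0, 0, 0]],
    [0.03, [0, 0, 0], [0, 0, 0]],
  ],
)

```text
time: 16.5
tool_pos: [0.4335, -0.1192, 0.067]
ee_rot: [3.141, 0.0, 1.686]
wrist_force: [-1.7, -0.3, 5.9]
width: 0.0477
finger_force: 30.0
```

```bash
python3 go.py .6255 .1009 .205 6.6 .6167 .1885 .205 6.6
```

```text
t 16.5 pos [ 0.4335 -0.1192  0.067 ] yang 6.59 w 0.0477 F [-1.7 -0.3  5.9]
shift [ 0.1966  0.2161 -0.1379] turn [ 0.0007  0.0002 -0.0002]
shift [ 0.2846  0.2174 -0.1379] turn [ 0.0007  0.0002 -0.0002]
```

drive_tool(
  series=[
    [0.03, [0, 0, -0.045], [0, 0, 0]],
    [0.03, [0, 0, -0.1], [0, 0, 0]],
    [0.03, [0.03, 0.023, -0.138], [0, 0, 0]],
    [0.03, [0.075, 0.057, -0.138], [0, 0, 0]],
    [0.03, [0.12, 0.092, -0.138], [0, 0, 0]],
  ],
)

```text
time: 17.12
tool_pos: [0.5114, 0.012, 0.2041]
ee_rot: [3.141, -0.001, 1.685]
wrist_force: [0.9, -0.6, -1.9]
width: 0.0474
finger_force: 30.0
```

drive_tool(
  series=[
    [0.03, [0.046, 0.035, 0], [0, 0, 0]],
    [0.03, [0.092, 0.07, 0], [0, 0, 0]],
    [0.03, [0.135, 0.103, 0], [0, 0, 0]],
    [0.03, [0.1645, 0.1255, 0], [0, 0, 0]],
    [0.03, [0.1645, 0.1255, 0.02], [0, 0, 0]],
  ],
)

```text
time: 17.75
tool_pos: [0.6178, 0.1917, 0.1836]
ee_rot: [3.141, -0.002, 1.689]
wrist_force: [0.6, -0.2, -1.7]
width: 0.0474
finger_force: 30.0
```

```bash
python3 go.py .6167 .1885 .071 6.6
```

```text
t 17.75 pos [0.6178 0.1917 0.1836] yang 6.79 w 0.0474 F [ 0.6 -0.2 -1.7]
shift [-0.0033 -0.0016  0.1126] turn [ 0.001  -0.0021  0.0034]
```

drive_tool(
  series=[
    [0.03, [-0.001, -0.001, 0.05], [0, 0, 0]],
    [0.03, [-0.001, -0.001, 0.085], [0, 0, 0]],
    [0.03, [-0.001, -0.001, 0.105], [0, 0, 0]],
    [0.03, [-0.001, -0.001, 0.105], [0, 0, 0]],
  ],
)

```text
time: 18.25
tool_pos: [0.6142, 0.1874, 0.0765]
ee_rot: [-3.136, -0.001, 1.686]
wrist_force: [-0.1, 0.5, -0.7]
width: 0.0473
finger_force: 30.0
```

```bash
python3 go.py .6167 .1885 .071 6.6
```

```text
t 18.25 pos [0.6142 0.1874 0.0765] yang 6.59 w 0.0473 F [-0.1  0.5 -0.7]
shift [0.0008 0.0027 0.0055] turn [-0.0055 -0.0007 -0.0002]
```

drive_tool(
  series=[
    [0.03, [0, 0.001, 0.003], [0, 0, 0]],
    [0.03, [0, 0.001, 0.0055], [0, 0, 0]],
    [0.03, [0, 0.001, 0.0055], [0, 0, 0]],
    [0.08, [0, 0.001, 0.0055], [0, 0, 0]],
    [0.08, [0, 0.001, 0.0055], [0, 0, 0]],
  ],
)

```text
time: 18.88
tool_pos: [0.6169, 0.1879, 0.0742]
ee_rot: [3.141, -0.001, 1.686]
wrist_force: [0.0, -1.2, -0.1]
width: 0.0643
finger_force: 0.0
```

drive_tool(
  series=[
    [0.08, [0, 0, 0], [0, 0, 0]],
    [0.08, [0, 0, 0], [0, 0, 0]],
    [0.08, [0, 0, -0.05], [0, 0, 0]],
    [0.08, [0, 0, -0.1], [0, 0, 0]],
    [0.08, [0, 0, -0.14], [0, 0, 0]],
  ],
)

```text
time: 19.5
tool_pos: [0.617, 0.1877, 0.216]
ee_rot: [3.14, -0.001, 1.686]
wrist_force: [0.4, 0.2, 0.3]
width: 0.0799
finger_force: 0.0
```

```bash
python3 go.py .4536 .1121 .21 6.6
```

```text
t 19.5 pos [0.617  0.1877 0.216 ] yang 6.59 w 0.0799 F [0.4 0.2 0.3]
shift [-0.0563 -0.171   0.0057] turn [ 0.0013 -0.0012 -0.0002]
```

drive_tool(
  series=[
    [0.094, [-0.014, -0.043, 0], [0, 0, 0]],
    [0.094, [-0.028, -0.086, 0], [0, 0, 0]],
    [0.094, [-0.043, -0.13, 0], [0, 0, 0]],
    [0.094, [-0.0563, -0.171, 0.006], [0, 0, 0]],
    [0.094, [-0.0563, -0.171, 0.03], [0, 0, 0]],
  ],
)

```text
time: 20.12
tool_pos: [0.4524, 0.1115, 0.1856]
ee_rot: [3.137, -0.001, 1.685]
wrist_force: [-1.0, 0.4, 0.1]
width: 0.0942
finger_force: 0.0
```

```bash
python3 go.py .4536 .1121 .065 6.6;python3 - <<'E'
from bench import imaging
import cv2
im=imaging.snapshot("side")[110:310,190:450,::-1]
cv2.imwrite("pics/s4.png",cv2.resize(im,None,fx=3,fy=3,interpolation=cv2.INTER_CUBIC))
E
```

```text
t 20.12 pos [0.4524 0.1115 0.1856] yang 6.54 w 0.0942 F [-1.   0.4  0.1]
shift [0.0004 0.0007 0.1206] turn [ 0.0045 -0.0009 -0.001 ]
```

View pics/s4.png

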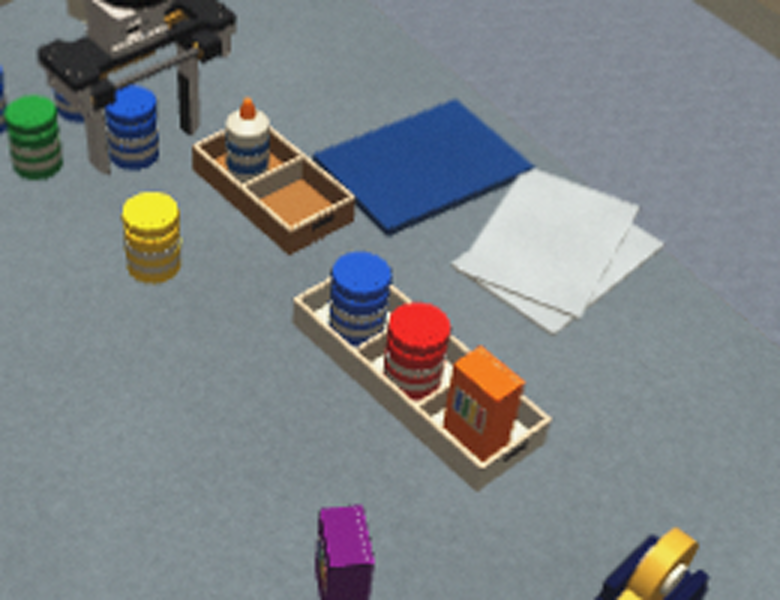

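The glue (248,140) stands upright in the far brown cell. The near cell is free, and yellow is at (152,235).

drive_tool(
  series=[
    [0.094, [0, 0, 0.05], [0, 0, 0]],
    [0.094, [0, 0, 0.1], [0, 0, 0]],
    [0.094, [0, 0, 0.12], [0, 0, 0]],
    [0.094, [0, 0, 0.12], [0, 0, 0]],
    [0.04, [0, 0, 0.12], [0, 0, 0]],
  ],
)

```text
time: 20.8
tool_pos: [0.4542, 0.1124, 0.0649]
ee_rot: [3.14, -0.001, 1.686]
wrist_force: [0.4, 0.4, 0.4]
width: 0.087
finger_force: 0.0
```

drive_tool(
  series=[
    [0.04, [0, 0, 0], [0, 0, 0]],
    [0.04, [0, 0, 0], [0, 0, 0]],
    [0.04, [0, 0, 0], [0, 0, 0]],
    [0.04, [0, 0, 0], [0, 0, 0]],
  ],
)

```text
time: 21.3
tool_pos: [0.4536, 0.1123, 0.0641]
ee_rot: [3.141, -0.001, 1.686]
wrist_force: [0.3, 0.7, 2.3]
width: 0.0577
finger_force: 30.0
```

```bash
python3 go.py .6255 .1009 .205 6.6
```

```text
t 21.3 pos [0.4536 0.1123 0.0641] yang 6.59 w 0.0577 F [0.3 0.7 2.3]
shift [-0.0309  0.1695 -0.1408] turn [ 0.0006 -0.0011 -0.0002]
```

drive_tool(
  series=[
    [0.04, [0, 0, -0.045], [0, 0, 0]],
    [0.04, [0, 0, -0.095], [0, 0, 0]],
    [0.04, [-0.006, 0.035, -0.13], [0, 0, 0]],
    [0.04, [-0.014, 0.08, -0.13], [0, 0, 0]],
    [0.04, [-0.023, 0.125, -0.13], [0, 0, 0]],
  ],
)

```text
time: 21.92
tool_pos: [0.581, 0.1036, 0.1933]
ee_rot: [-3.14, -0.001, 1.686]
wrist_force: [-0.3, 0.2, -2.4]
width: 0.0578
finger_force: 30.0
```

drive_tool(
  series=[
    [0.04, [-0.005, 0.03, 0], [0, 0, 0]],
    [0.04, [-0.008, 0.0445, 0], [0, 0, 0]],
    [0.04, [-0.008, 0.0445, 0.02], [0, 0, 0]],
    [0.04, [-0.008, 0.0445, 0.07], [0, 0, 0]],
    [0.04, [-0.008, 0.0445, 0.095], [0, 0, 0]],
  ],
)

```text
time: 22.55
tool_pos: [0.6226, 0.1006, 0.0934]
ee_rot: [-3.133, -0.001, 1.686]
wrist_force: [-0.3, -0.2, -2.0]
width: 0.0575
finger_force: 30.0
```

drive_tool(
  series=[
    [0.04, [0, 0, 0.012], [0, 0, 0]],
    [0.04, [0, 0, 0.022], [0, 0, 0]],
    [0.04, [0, 0, 0.022], [0, 0, 0]],
  ],
)

```text
time: 22.92
tool_pos: [0.625, 0.1009, 0.0763]
ee_rot: [-3.14, -0.001, 1.686]
wrist_force: [-0.5, 0.2, -2.0]
width: 0.058
finger_force: 30.0
```

```bash
python3 go.py .6255 .1009 .0681 6.6
```

```text
t 22.93 pos [0.625  0.1009 0.0763] yang 6.59 w 0.058 F [-0.5  0.2 -2. ]
shift [-0.      0.0005  0.0082] turn [-0.0012 -0.0011 -0.0002]
```

drive_tool(
  series=[
    [0.04, [0, 0, 0.004], [0, 0, 0]],
    [0.04, [0, 0, 0.007], [0, 0, 0]],
    [0.04, [0, 0, 0.007], [0, 0, 0]],
    [0.09, [0, 0, 0.007], [0, 0, 0]],
    [0.09, [0, 0, 0.007], [0, 0, 0]],
  ],
)

```text
time: 23.55
tool_pos: [0.6256, 0.1009, 0.0703]
ee_rot: [3.141, -0.001, 1.686]
wrist_force: [-0.0, 0.3, -0.5]
width: 0.0742
finger_force: 0.0
```

drive_tool(
  series=[
    [0.09, [0, 0, 0], [0, 0, 0]],
    [0.09, [0, 0, 0], [0, 0, 0]],
    [0.09, [0, 0, -0.05], [0, 0, 0]],
    [0.09, [0, 0, -0.1], [0, 0, 0]],
    [0.09, [0, 0, -0.15], [0, 0, 0]],
  ],
)

```text
time: 24.18
tool_pos: [0.625, 0.1007, 0.2208]
ee_rot: [-3.141, -0.001, 1.686]
wrist_force: [-0.1, -1.1, 0.4]
width: 0.0898
finger_force: 0.0
```

drive_tool(
  series=[
    [0.09, [0, -0.05, 0], [0, 0, 0]],
    [0.09, [0, -0.1, 0], [0, 0, 0]],
    [0.09, [0, -0.15, 0], [0, 0, 0]],
    [0.09, [0, -0.19, 0], [0, 0, 0]],
    [0.09, [0, -0.19, 0], [0, 0, 0]],
  ],
)

```text
time: 24.8
tool_pos: [0.4346, 0.0788, 0.22]
ee_rot: [3.141, -0.001, 1.686]
wrist_force: [-0.4, 0.1, 0.5]
width: 0.0901
finger_force: 0.0
```

Run:
```python
from bench import imaging
import cv2
im=imaging.snapshot("side")[:,:,::-1]
cv2.imwrite("pics/s5.png",cv2.resize(im[110:330,150:440],None,fx=2.7,fy=2.7,interpolation=cv2.INTER_CUBIC))
im=imaging.snapshot("top")[:,:,::-1]
cv2.imwrite("pics/t5.png",cv2.resize(im[135:270,80:480],None,fx=2,fy=2,interpolation=cv2.INTER_CUBIC))
```

```text
(no output)
```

View pics/s5.png

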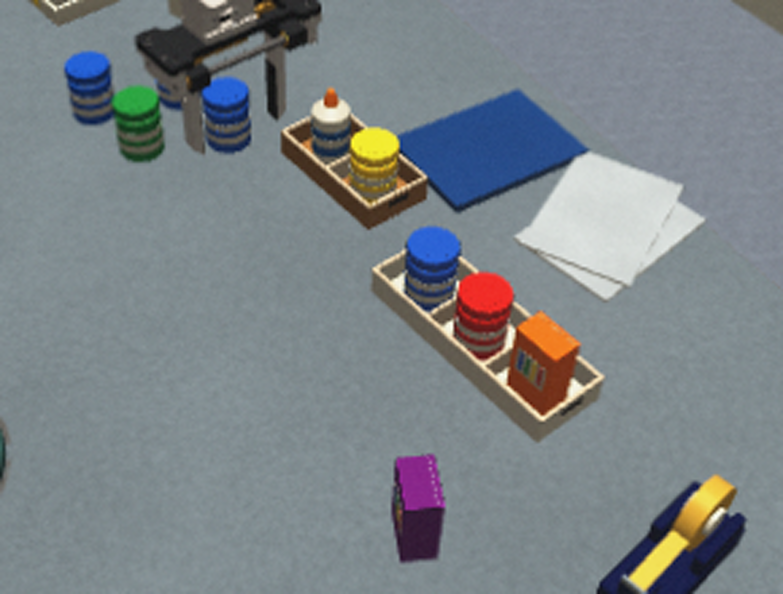

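View pics/t5.png

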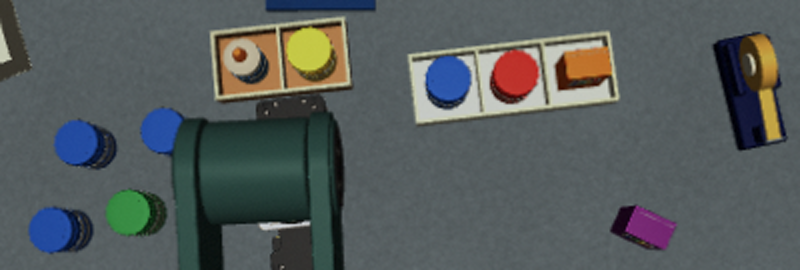

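All five items stand upright, one per cell: glue (245,60) and yellow (310,52) in the brown carton, and blue (447,80), red (515,75) and orange chalk (585,68) in the white one. Green, purple, the tape dispenser and the other blue jars have not moved, and the gripper is clear of everything.

```bash
python3 -c "
from bench import robot
print(robot.close_job())"
```

```text
the job is handed in; nothing more can be done
None
```

Both orders are made up and the job is handed in at about 25 s of the 109 s allowed: red, blue and orange chalk are in the white carton, yellow and glue in the brown one, all upright in the last pictures, and nothing else was moved.

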